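Draw the blind plug from the water filter head with its puller

TASK

Open the spare port of the water filter head: take the blue-handled puller from its wooden stand, screw it clockwise into the flush blind plug by feel up to its stop, pressing lightly and forcing nothing, and draw the plug straight up out of its port. Stand the plug upright on the round rubber mat with the puller left screwed in it, and let go. Leave the milk jug, tamper and red cup where they are.

Things in the scene. Friction and masses are not known exactly. Their poses are not given: they have to be found in the camera images.
- puller_grip (a point): Centre of the puller's handle, a blue flat-sided bar 70 mm long (this point's x axis), 14 mm wide (y), 20 mm tall. The puller is a loose steel tool, 0.16 kg, 85 mm tall, standing upright in its stand, z up along its 12 mm round shank. A collar 46 mm wide, 45 to 50 mm below this point, rests on the stand's top.
- puller_lugs (a point): Thread end of the puller, 64 mm straight below puller_grip: centre of two round lugs, 5 mm thick, that stick out along +x and -x (parallel to the handle bar) to 17.5 mm from the axis. The pilot nose reaches 11 mm below this point: 12 mm wide, tapering to 5 mm over its last 5 mm. The collar's underside is 14 mm above this point. Once in the thread it stays up if let go.
- plug_top (a point): Centre of the top of the steel blind plug: loose, 0.25 to 0.45 kg, 48 mm wide, underside 36 mm below this point, z up; flush in its port (nothing to grip) and keyed so as not to turn there. Two red dots on the rim mark its x axis. Its brass insert has a 14 mm middle hole, 25 mm deep, for the puller's nose, and a quick thread round it (see plug_thread). Drawing it up takes about 8 to 15 N.
- plug_thread (a point): Same axes, 8.5 mm below plug_top. Two opposite slots, 7 mm wide, take the lugs; they lie along x only to within 0.45 rad. Off the slots the lugs ride on the flat top, 11 mm above this point; in line they drop to it. Then 1.05 rad clockwise (from above) winds them 3 mm down to a hard stop, which must not be forced; pulled up there, they rise 5 mm into notches that stop them turning back.
- port (a point): Centre of the mouth of the filter head's port, a bore 49.5 mm wide, 36.5 mm deep, straight down. The head is an aluminium block 120 x 100 x 50 mm (this point's x, y, z) whose top is at this height, 66 mm above the counter, with bolt heads 4 mm high at its corners and hose stubs on its two y sides.
- mounts (a point): Top of the steel base plate (150 x 120 x 6 mm, fixed to the counter), straight below port. Between it and the head are rubber mounts 10 mm high: pressed down with more than about 4 N the head gives way at about 2.5 N per mm, 6 mm at most, and springs back; pulled up it does not move.
- puller_stand: Fixed wooden block, 62 x 62 x 34 mm, origin at the centre of its underside, with a hole 39 mm wide and 29 mm deep in which the puller stands; lift the puller straight up at least 30 mm to clear it.
- mat_top (a point): Centre of the top face of the fixed round rubber mat, 120 mm across, 4 mm thick, on the counter.
- milk_jug_mid (a point): Middle of the small steel milk pitcher, 71 x 85 x 92 mm, standing loose: leave it alone.
- tamper_mid (a point): Middle of the coffee tamper with a wooden handle, 58 mm wide and 93 mm tall, standing loose: leave it alone.
- red_cup_mid (a point): Middle of the red cup, 58 x 85 x 51 mm, standing loose: leave it alone.

How it is judged:
On the way, in this order (a step that is already met when the one before it is completed fails the run):
1. The puller's lugs are in the plug's thread while the plug still sits in its port (z of puller_lugs in the frame of plug_top below -0.0075 m and horizontal distance between puller_lugs and plug_top below 0.004 m and z of plug_top in the frame of port below 0.004 m), for 0.2 s.
2. The plug has been drawn fully out of the port, hanging on the puller (z of plug_top in the frame of port above 0.037 m and z of puller_lugs in the frame of plug_top below -0.0045 m and angle between plug_top's own z axis and vertical below 0.25 rad), for 0.1 s.
At the end, for the whole second after the job is handed in: The plug stands upright (within 0.1 rad) on the rubber mat, its centre within 35 mm of the mat's centre, the puller still screwed in it (lugs at least 9 mm below the plug's top, shank within 0.25 rad of upright); jug, tamper and cup are within 20 mm of where they stood (horizontal distance between plug_top and mat_top below 0.035 m and height (world z) of plug_top between 0.036 and 0.045 m and angle between plug_top's own z axis and vertical below 0.1 rad and angle between puller_lugs's own z axis and vertical below 0.25 rad and z of puller_lugs in the frame of plug_top below -0.009 m and horizontal distance between puller_lugs and plug_top below 0.006 m and distance of each of milk_jug_mid, tamper_mid, red_cup_mid from where it was at the start of the episode below 0.02 m); the robot touches nothing.
It fails at once if The puller is pressed, turned or jerked against the plug with more than 35 N (contact force between puller and plug above 35 N).
It fails at once if The plug is tipped more than 0.3 rad (angle between plug_top's own z axis and vertical above 0.3 rad).
It fails at once if The milk jug is moved (distance of milk_jug_mid from where it was at the start of the episode above 0.02 m).
It fails at once if The tamper is moved (distance of tamper_mid from where it was at the start of the episode above 0.02 m).
It fails at once if The red cup is moved (distance of red_cup_mid from where it was at the start of the episode above 0.02 m).
It also fails if it takes over 72 s, if anything falls off the work surface, if the arm or the gripper's body presses on something with over 40 N, if the wrist force passes 120 N, or if a joint passes its speed limit or range.

ROBOT

A 7-joint arm with a two-finger parallel gripper is mounted at the origin on a cart in front of the work surface, level with it; the furniture and walls round the work are solid. World frame = base frame: x ahead of the robot, y to its left, z up, the work surface at z = 0. Lengths are in m, angles in rad, forces in N, time in s.
With the tool pointing down it reaches from about 0.4 to 0.875 m from the base axis. Payload 6.5 kg.
Tool frame: the origin (TCP) lies on the centre line of the jaws, within the pads' length; the fingertips stand r.finger_overhang ahead of it and the grasp point (between the pads) lies 6 mm ahead of it (r.finger_overhang is the distance from the TCP to the fingertips, in m); z points along the fingers, y is the line along which they close (so a half turn about z gives the same grasp; the last joint's range is limited). The gripper opens to 88 mm and grips with 3 to 60 N. Pads are 18 mm wide; open, the fingers measure 123 mm over their backs; the gripper's body (75 mm by 187 mm) begins 45 mm behind the grasp point.
Start: joints at [1.202, 0.536, -0.004, 1.538, 0.003, 1.067, -0.071], TCP at [0.194, -0.62, 0.264] pointing down, gripper open.
Joint ranges: [-2.7, 2.7], [-0.37, 2.16], [-1.27, 1.26], [0.24, 2.4], [-1.31, 4.45], [0.19, 1.91], [-2.76, 2.76]. Speed limits (rad/s): [2.39, 2.39, 3.14, 3.14, 3.14, 3.14, 3.14].

INTERFACE

Orientations are given as a rotation vector (axis times angle).
In Python, from plant import r, imaging gives the robot as it stands. The module is installed in compiled form; this text tells all that it offers.
- The arm moves only by the shell command python3 -m inch 'ROWS' [FORCE]. ROWS is JSON, a list of rows, each an object of numbers: "tx", "ty", "tz": the shift along the tool's x, y, z in mm; "roll": the turn about the tool's z in degrees; "hand": the finger opening in mm, from 0 to 88.1. In form: [{"tx": .., "ty": .., "tz": .., "roll": .., "hand": ..}, ...]. A call has 1 to 8 rows; each row shifts and turns the commanded pose from where the row before left it, along the tool's axes as they then stand; what a row does not reach is not made up. A row lasts 1/10 s, in which the tool goes at most 50 mm and 8.59 degrees, less where a joint would pass 70% of its speed; a pose out of reach is approached as far as the arm can. A call is refused whole if a number of a shift passes 50 or a number of a turn 8.59, either way. A call with a gripper value outside its range is refused whole. The fingers move at their own pace and stop on an object; FORCE is the grip in N (left out, the last holds). Time passes only in rows, so rows that do not move let the fingers close. It gives the time, the measured TCP pose, the force, the opening and the grip force at its end, in the units of the state.
- r.get_state(): the state, without advancing time (a new reading comes with each control period).
- imaging.grab_frame(name): name is "scene" or "top" or "wrist"; returns a dict with "image" (400x640x3 uint8, red, green, blue), "K" (3x3 intrinsics, pixels), "origin" and "attitude" of the camera in the world. Camera axes: x right, y down, z forward; pixel columns grow to the right and rows downward; lengths in m; the calibration is good to about 2 mm. A picture is of the moment at which its call begins. There is no depth.
- r.hand_in(): hands the job in; it is judged then, once.
The state is a dict: "time": time; "qpos": joint angles; "dq": joint speeds; "tau": joint torques, N m; "ee_pos": TCP position; "eef_rot": TCP orientation; "ft_force": force on the tool from outside, world axes, zero at the start; "torque": the same for the moment, N m; "opening": opening from 0.0 (shut) to 1.0 (fully open); "finger_force": force on a finger pad.
Only numpy, scipy, OpenCV 4.12 (cv2) and the standard library are available. Lean on these libraries where they do the work, as an engineer would, in place of code of your own. Each camera call takes 0.05 s, during which the arm holds its last target. There are 200 camera calls.

## Working session

There is one attempt and no reset: what is moved stays moved. The work goes in short steps, Python scripts to look and compute and a shell command to move; the robot and the scene stay as the last step left them, time stands still between calls to the robot, and variables do not carry over. Pictures are saved under pics/ and viewed, at most 13 in all, crops included, and the job is handed in when it is done.

```bash
mkdir -p pics; ls; python3 - <<'E'
from plant import r, imaging
import cv2,numpy as np
print(r.get_state(), r.finger_overhang)
ims=[]
for n in ("scene","top"):
    f=imaging.grab_frame(n); cv2.imwrite(f"pics/{n}0.png",f["image"][:,:,::-1]); print(n,f["K"],f["origin"],f["attitude"])
f=imaging.grab_frame("wrist");print(f["origin"],f["attitude"])
E
```

```text
pics
{'time': 0.0, 'qpos': array([ 1.20180827,  0.53719786, -0.00443795,  1.53884891,  0.00262178,
        1.06731816, -0.07121956]), 'dq': array([ 0.00129311,  0.00090615, -0.00013288,  0.00087908,  0.00036767,
       -0.00151189, -0.0014454 ]), 'tau': array([ 4.64032200e-05, -5.70982897e+01,  9.90703180e-01, -2.51596481e+01,
       -5.64069708e-02,  1.80776906e-02,  1.49216471e-04]), 'ee_pos': array([ 0.19362864, -0.61989044,  0.26282797]), 'eef_rot': array([-3.10394552e+00, -4.73641150e-01,  6.47866292e-04]), 'ft_force': array([ 0.11179742,  0.3134527 , -0.21587249]), 'torque': array([-0.00804002, -0.02728353,  0.01126339]), 'finger_force': 0.0, 'opening': 0.9971269886797639} 0.025
scene [[463.71918472   0.         320.81757219]
 [  0.         463.71918472 198.03269126]
 [  0.           0.           1.        ]] [-0.14987138  0.5350693   0.73905268] [-1.18565631  2.16687011 -1.10281253]
top [[492.97513101   0.         315.21048167]
 [  0.         492.97513101 197.51911528]
 [  0.           0.           1.        ]] [0.38176142 0.05977477 1.18197844] [-1.9176513   2.28165341 -0.25395948]
[ 0.26605894 -0.59760906  0.38288695] [ 2.32946774 -1.71084235 -0.26094438]
```

View pics/scene0.png

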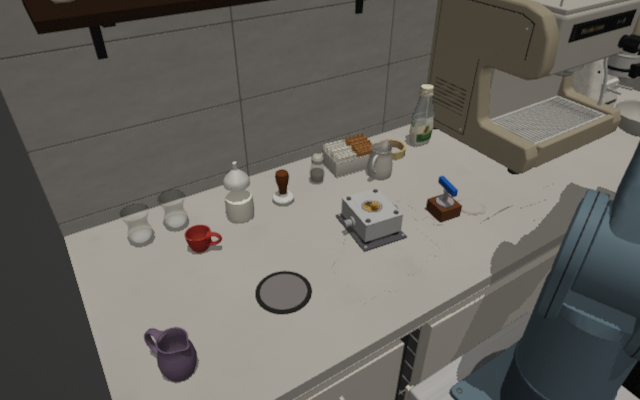

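View pics/top0.png

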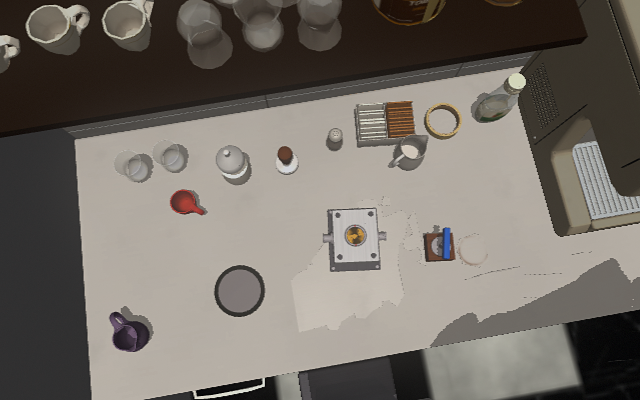

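The scene view shows the blue handle at (447,187), the filter head at (372,212) with the brass insert at its centre, and the mat at (284,292). In the top view they are at (446,243), (355,237) and (240,290). Jug, tamper and cup stand well away from all three.

```bash
cat > h.py <<'E'
from plant import r, imaging
import cv2, numpy as np
from scipy.spatial.transform import Rotation as R
def grab(n):
    f=imaging.grab_frame(n); f["hsv"]=cv2.cvtColor(f["image"],cv2.COLOR_RGB2HSV); f["R"]=R.from_rotvec(f["attitude"]).as_matrix(); return f
def ray(f,p):
    d=f["R"]@np.linalg.inv(f["K"])@np.array([p[0],p[1],1.]); return f["origin"],d/np.linalg.norm(d)
def onplane(f,p,z):
    o,d=ray(f,p); return o+d*(z-o[2])/d[2]
def tri(*fp):
    A=np.zeros((3,3));b=np.zeros(3); L=[]
    for f,p in fp:
        o,d=ray(f,p); M=np.eye(3)-np.outer(d,d); A+=M;b+=M@o; L.append((o,M))
    x=np.linalg.solve(A,b); return x,[round(1e3*float(np.linalg.norm(M@(x-o))),1) for o,M in L]
def proj(f,X):
    c=f["R"].T@(np.asarray(X)-f["origin"]); return (f["K"]@c/c[2])[:2]
def mask(f,lo,hi,box=None):
    m=cv2.inRange(f["hsv"],np.array(lo),np.array(hi))
    if box: k=np.zeros_like(m); x0,y0,x1,y1=box; k[y0:y1,x0:x1]=255; m&=k
    return m
def big(m):
    c=max(cv2.findContours(m,cv2.RETR_EXTERNAL,cv2.CHAIN_APPROX_NONE)[0],key=cv2.contourArea); M=cv2.moments(c)
    return c,np.array([M["m10"],M["m01"]])/M["m00"]
E
python3 - <<'E'
from h import *
np.set_printoptions(precision=4,suppress=True)
s,t=grab("scene"),grab("top")
BL=([105,120,60],[130,255,255])
cs,ps=big(mask(s,*BL,(400,160,480,240))); ct,pt=big(mask(t,*BL,(410,210,480,280)))
print("blue",ps,pt,tri((s,ps),(t,pt)),cv2.minAreaRect(cs),cv2.minAreaRect(ct))
BR=([15,90,90],[35,255,255])
for b,f in(((345,190,400,225),s),((335,215,375,260),t)):
    m=mask(f,*BR,b); c,p=big(m); print("brass",p,cv2.contourArea(c),cv2.boundingRect(c)); f["b"]=p
print(tri((s,s["b"]),(t,t["b"])))
# mat: dark ring
for b,f in(((245,260,325,325),s),((205,255,275,325),t)):
    m=mask(f,[0,0,0],[180,255,70],b); c,p=big(m); e=cv2.fitEllipse(c); print("mat",e,p); f["m"]=e[0]
print(tri((s,s["m"]),(t,t["m"])), onplane(t,t["m"],.004),onplane(s,s["m"],.004))
z=tri((s,ps),(t,pt))[0][2]
box=cv2.boxPoints(cv2.minAreaRect(ct)); print(np.array([onplane(t,q,z+.01) for q in box]))
E
```

```text
blue [447.7202 185.7258] [446.3249 243.5152] (array([ 0.4788, -0.2469,  0.0834]), [1.2, 1.2]) ((447.50006103515625, 186.00003051757812), (23.33452033996582, 7.77817440032959), 45.0) ((446.0, 243.0), (30.0, 6.0), 90.0)
brass [371.4577 206.0079] 63.0 (364, 202, 16, 9)
brass [354.8823 235.1214] 134.5 (347, 228, 17, 15)
(array([ 0.5348, -0.0517,  0.0638]), [0.5, 0.5])
mat ((283.1824951171875, 292.3698425292969), (41.21797180175781, 54.80998611450195), 84.36469268798828) [283.1807 292.3672]
mat ((239.0444793701172, 290.64227294921875), (48.28207015991211, 50.79866409301758), 22.44782257080078) [239.0449 290.6322]
(array([ 0.4607,  0.2361, -0.0011]), [0.2, 0.2]) [0.4602 0.2351 0.004 ] [0.4566 0.2383 0.004 ]
[[ 0.5123 -0.2457  0.0934]
 [ 0.51   -0.2588  0.0934]
 [ 0.4449 -0.2434  0.0934]
 [ 0.4471 -0.2304  0.0934]]
```

```bash
python3 -m inch '[{"tx":38,"ty":-27},{"tx":38,"ty":-27},{"tx":38,"ty":-27},{"tx":38,"ty":-27},{"tx":38,"ty":-27}]'; python3 -m inch '[{"tx":38,"ty":-27},{"tx":38,"ty":-27},{"tx":38,"ty":-27},{"tx":38,"ty":-27},{"tx":38,"ty":-27},{"roll":-8.5},{"roll":-8.5}]'; python3 -m inch '[{"roll":-8.5},{"roll":-8.5},{"roll":-8.5},{"roll":-8.5},{"roll":-8.5},{"roll":-8.5},{"roll":-8.5},{"roll":-8.5}]'; python3 -m inch '[{"roll":-8.5},{"roll":-8.5},{"roll":-8.5},{"roll":-8.5},{"roll":-8.5},{"roll":-8.5},{"roll":-8.5},{}]'
python3 - <<'E'
from h import *
s=r.get_state(); print(s["qpos"]); print(R.from_rotvec(s["eef_rot"]).as_matrix().round(4))
f=grab("wrist"); cv2.imwrite("pics/w1.png",f["image"][:,:,::-1]); c,p=big(mask(f,[105,120,40],[130,255,255])); print(p,cv2.minAreaRect(c), onplane(f,p,.094))
E
```

```text
[ 1.20179253  0.53674811 -0.00441107  1.53833076  0.0025913   1.06728131
 -0.07120059]
[[ 9.545e-01  2.982e-01 -3.000e-04]
 [ 2.982e-01 -9.545e-01  7.000e-04]
 [-1.000e-04 -8.000e-04 -1.000e+00]]$[0]: bad value
$[0]: bad value
$[0]: bad value
$[0]: bad value
Traceback (most recent call last):
  File "h.py", line 22, in big
    c=max(cv2.findContours(m,cv2.RETR_EXTERNAL,cv2.CHAIN_APPROX_NONE)[0],key=cv2.contourArea); M=cv2.moments(c)
ValueError: max() iterable argument is empty
```

```bash
python3 -m inch '[{"tx":38,"ty":-27,"tz":0,"roll":0,"hand":88},{"tx":38,"ty":-27,"tz":0,"roll":0,"hand":88},{"tx":38,"ty":-27,"tz":0,"roll":0,"hand":88},{"tx":38,"ty":-27,"tz":0,"roll":0,"hand":88},{"tx":38,"ty":-27,"tz":0,"roll":0,"hand":88}]'
```

```text
time: 0.8
ee_pos: [0.3358, -0.4333, 0.2639]
eef_rot: [3.105, 0.474, 0.0]
ft_force: [1.0, -0.3, -0.0]
opening: 1.002
finger_force: 0.0
```

```bash
python3 -m inch '[{"tx":38,"ty":-27,"tz":0,"roll":0,"hand":88},{"tx":38,"ty":-27,"tz":0,"roll":0,"hand":88},{"tx":38,"ty":-27,"tz":0,"roll":0,"hand":88},{"tx":38,"ty":-27,"tz":0,"roll":0,"hand":88},{"tx":38,"ty":-27,"tz":0,"roll":0,"hand":88},{"tx":0,"ty":0,"tz":0,"roll":-8.5,"hand":88},{"tx":0,"ty":0,"tz":0,"roll":-8.5,"hand":88}]'
python3 -m inch '[{"tx":0,"ty":0,"tz":0,"roll":-8.5,"hand":88},{"tx":0,"ty":0,"tz":0,"roll":-8.5,"hand":88},{"tx":0,"ty":0,"tz":0,"roll":-8.5,"hand":88},{"tx":0,"ty":0,"tz":0,"roll":-8.5,"hand":88},{"tx":0,"ty":0,"tz":0,"roll":-8.5,"hand":88},{"tx":0,"ty":0,"tz":0,"roll":-8.5,"hand":88},{"tx":0,"ty":0,"tz":0,"roll":-8.5,"hand":88},{"tx":0,"ty":0,"tz":0,"roll":-8.5,"hand":88}]'
python3 -m inch '[{"tx":0,"ty":0,"tz":0,"roll":-8.5,"hand":88},{"tx":0,"ty":0,"tz":0,"roll":-8.5,"hand":88},{"tx":0,"ty":0,"tz":0,"roll":-8.5,"hand":88},{"tx":0,"ty":0,"tz":0,"roll":-8.5,"hand":88},{"tx":0,"ty":0,"tz":0,"roll":-8.5,"hand":88},{"tx":0,"ty":0,"tz":0,"roll":-8.5,"hand":88},{"tx":0,"ty":0,"tz":0,"roll":-8.5,"hand":88},{"tx":0,"ty":0,"tz":0,"roll":0,"hand":88}]'
python3 - <<'E'
from h import *
s=r.get_state(); print(s["qpos"]); print(R.from_rotvec(s["eef_rot"]).as_matrix().round(4))
f=grab("wrist"); cv2.imwrite("pics/w1.png",f["image"][:,:,::-1]); c,p=big(mask(f,[105,120,40],[130,255,255])); print(p,cv2.minAreaRect(c), onplane(f,p,.094))
E
```

```text
time: 1.5
ee_pos: [0.4772, -0.2474, 0.2638]
eef_rot: [-2.997, -0.943, -0.001]
ft_force: [-0.6, -0.4, -0.2]
opening: 0.997
finger_force: 0.0
time: 2.3
ee_pos: [0.4759, -0.2495, 0.2637]
eef_rot: [1.962, 2.453, -0.0]
ft_force: [0.1, 0.2, 0.1]
opening: 1.0
finger_force: 0.0
time: 3.1
ee_pos: [0.4758, -0.2496, 0.2636]
eef_rot: [-0.494, -3.102, -0.0]
ft_force: [-1.1, -0.6, -1.1]
opening: 0.998
finger_force: 0.0
[ 0.92549285  0.42696037 -0.67358235  1.80793539  0.30883521  1.01421646
  1.38515255]
[[-9.505e-01  3.106e-01 -1.000e-04]
 [ 3.106e-01  9.505e-01  3.000e-04]
 [ 2.000e-04  2.000e-04 -1.000e+00]]
[321.51304689 184.00019619] ((321.6131286621094, 184.49227905273438), (71.7198486328125, 13.310007095336914), 86.09950256347656) [ 0.47613362 -0.24590541  0.094     ]
```

View pics/w1.png

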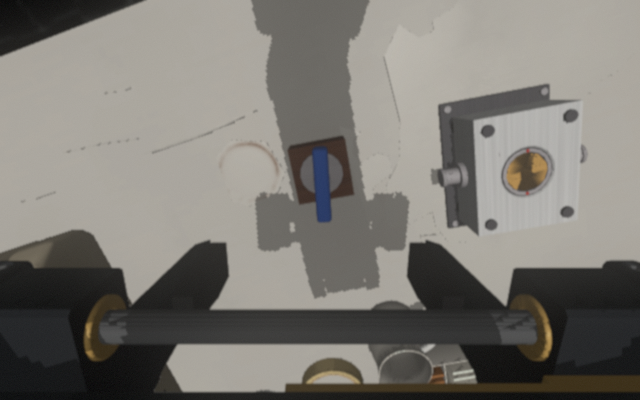

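The bar lies at (321,184), nearly upright in the picture. The plug shows at (527,170) in the head on the right, with red dots at its top and bottom rims.

```bash
python3 - <<'E'
from h import *
np.set_printoptions(precision=4,suppress=True)
s=r.get_state(); Rt=R.from_rotvec(s["eef_rot"]).as_matrix(); print("tool yaw",np.degrees(np.arctan2(Rt[1,0],Rt[0,0])))
f=grab("wrist")
c,p=big(mask(f,[105,120,40],[130,255,255])); P=np.array([onplane(f,q[0],.094)[:2] for q in c],np.float32)
b=cv2.minAreaRect(P*1000); print("bar mm",b); L=cv2.fitLine(P*1000,cv2.DIST_L2,0,.01,.01).ravel(); print("line yaw",np.degrees(np.arctan2(L[1],L[0])))
t=grab("top"); ct,pt=big(mask(t,[105,120,60],[130,255,255],(410,210,480,280))); sc=grab("scene"); cs,ps=big(mask(sc,[105,120,60],[130,255,255],(400,160,480,240)))
print(tri((f,p),(t,pt),(sc,ps)),tri((f,p),(sc,ps)))
# brass
mb=mask(f,[12,90,60],[35,255,255],(495,140,560,200)); cb,pb=big(mb); e=cv2.fitEllipse(cv2.convexHull(cb)); print("brass",e,onplane(f,e[0],.066))
mr=mask(f,[0,120,50],[8,255,255],(495,140,560,200))|mask(f,[170,120,50],[180,255,255],(495,140,560,200))
n,_,st,ce=cv2.connectedComponentsWithStats(mr)
for i in range(1,n): print("red",st[i],ce[i],onplane(f,ce[i],.066))
print("tri plug",tri((f,e[0]),(t,[354.9,235.1]),(sc,[371.5,206])))
cv2.imwrite("pics/w2.png",cv2.resize(f["image"][90:250,420:610,::-1],None,fx=4,fy=3.5,interpolation=cv2.INTER_CUBIC))
E
```

```text
tool yaw 161.65020433621535
bar mm ((477.6982727050781, -246.18060302734375), (12.064924240112305, 66.79646301269531), 75.42110443115234)
line yaw -14.036044
(array([ 0.4715, -0.2428,  0.0884]), [6.9, 8.8, 4.5]) (array([ 0.4797, -0.2466,  0.0816]), [0.3, 0.3])
brass ((537.212158203125, 165.98924255371094), (17.771224975585938, 31.53346061706543), 168.0637969970703) [ 0.532  -0.0431  0.066 ]
red [527 149   2   3   5] [527.4 149.8] [ 0.5131 -0.05    0.066 ]
red [527 192   1   1   1] [527. 192.] [ 0.5554 -0.0562  0.066 ]
tri plug (array([ 0.5314, -0.0483,  0.0698]), [2.9, 3.9, 1.9])
```

```bash
python3 -m inch '[{"tx":0,"ty":0,"tz":40,"roll":-4.2,"hand":88},{"tx":-2,"ty":3.5,"tz":40,"roll":0,"hand":88},{"tx":0,"ty":0,"tz":40,"roll":0,"hand":88},{"tx":0,"ty":0,"tz":30,"roll":0,"hand":70},{"tx":0,"ty":0,"tz":15,"roll":0,"hand":60},{"tx":0,"ty":0,"tz":8.5,"roll":0,"hand":50},{"tx":0,"ty":0,"tz":0,"roll":0,"hand":50}]' 20
python3 - <<'E'
from h import *
s=r.get_state(); Rt=R.from_rotvec(s["eef_rot"]).as_matrix(); print("tool yaw",np.degrees(np.arctan2(Rt[1,0],Rt[0,0])),s["ee_pos"],s["ft_force"],s["opening"])
f=grab("wrist");c,p=big(mask(f,[105,120,40],[130,255,255])); print(cv2.minAreaRect(c)); cv2.imwrite("pics/w3.png",f["image"][:,:,::-1])
P=np.array([onplane(f,q[0],.094)[:2] for q in c],np.float32); print(cv2.minAreaRect(P*1000))
E
```

```text
time: 4.0
ee_pos: [0.479, -0.2464, 0.0901]
eef_rot: [-0.382, -3.118, 0.0]
ft_force: [0.1, 0.4, 0.3]
opening: 0.661
finger_force: 0.0
tool yaw 166.02271279832132 [ 0.47895753 -0.24642646  0.09014693] [0.14327187 0.39021993 0.29531392] 0.6612185506794493
((317.5, 255.5), (107.0, 33.0), 90.0)
((462.84173583984375, -242.72247314453125), (12.809858322143555, 45.82563018798828), 75.8099365234375)
```

View pics/w3.png

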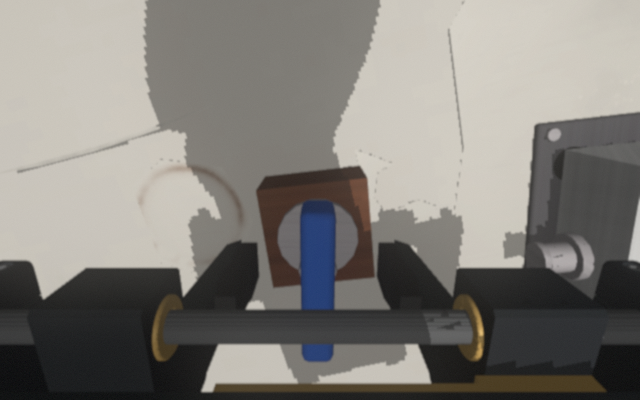

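The bar sits midway between the fingers at column 318 and square to them. I close now.

```bash
python3 -m inch '[{"tx":0,"ty":0,"tz":0,"roll":0,"hand":30},{"tx":0,"ty":0,"tz":0,"roll":0,"hand":20},{"tx":0,"ty":0,"tz":0,"roll":0,"hand":8},{"tx":0,"ty":0,"tz":0,"roll":0,"hand":8},{"tx":0,"ty":0,"tz":0,"roll":0,"hand":8},{"tx":0,"ty":0,"tz":0,"roll":0,"hand":8}]' 45
python3 -m inch '[{"tx":0,"ty":0,"tz":-10,"roll":0,"hand":8},{"tx":0,"ty":0,"tz":-20,"roll":0,"hand":8},{"tx":0,"ty":0,"tz":-30,"roll":0,"hand":8},{"tx":0,"ty":0,"tz":-40,"roll":0,"hand":8},{"tx":0,"ty":0,"tz":-20,"roll":0,"hand":8},{"tx":0,"ty":0,"tz":0,"roll":0,"hand":8}]'
python3 - <<'E'
from h import *
f=grab("wrist");c,p=big(mask(f,[105,120,40],[130,255,255])); print(cv2.minAreaRect(c)); cv2.imwrite("pics/w4.png",f["image"][:,:,::-1])
sc=grab("scene"); cs,ps=big(mask(sc,[105,120,60],[130,255,255],(400,80,480,240)));print(tri((f,p),(sc,ps)))
print(r.get_state()["qpos"])
mr=mask(f,[0,120,50],[8,255,255])|mask(f,[170,120,50],[180,255,255])
n,_,st,ce=cv2.connectedComponentsWithStats(mr)
for i in range(1,n): print("red",st[i],ce[i],onplane(f,ce[i],.066))
E
```

```text
time: 4.65
ee_pos: [0.479, -0.2465, 0.0905]
eef_rot: [0.381, 3.118, -0.0]
ft_force: [-0.0, 0.7, 2.8]
opening: 0.178
finger_force: 45.0
time: 5.25
ee_pos: [0.4804, -0.247, 0.2133]
eef_rot: [0.381, 3.113, -0.003]
ft_force: [0.9, -0.6, -1.8]
opening: 0.179
finger_force: 45.0
((317.5, 255.5), (107.0, 35.0), 90.0)
(array([ 0.46809374, -0.24556883,  0.20349931]), [2.2, 2.2])
[ 0.90067865  0.50102096 -0.65964995  1.85412539  0.38084386  0.91565574
  1.3910358 ]
red [559 171   3   4   7] [559.85714286 172.42857143] [ 0.51285623 -0.05022382  0.066     ]
red [554 220   1   2   2] [554.  220.5] [ 0.5549033  -0.05633016  0.066     ]
```

View pics/w4.png

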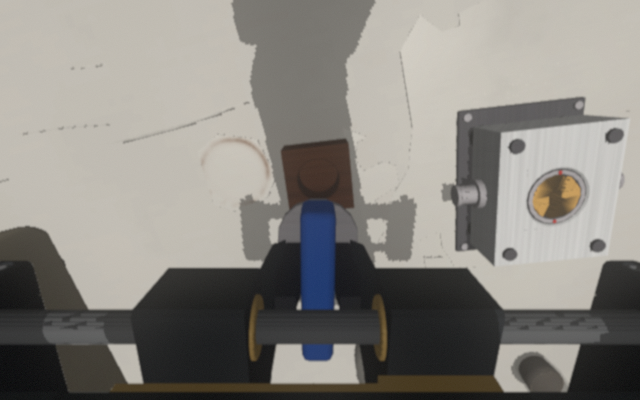

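The puller hangs upright in the jaws, the stand at (318,180) is empty, and the plug's dots are at (560,172) and (554,220). Next I move beside the port and look at the plug from near.

```bash
python3 -m inch '[{"tx":-8,"ty":25,"tz":0,"roll":0,"hand":8},{"tx":-8,"ty":40,"tz":0,"roll":0,"hand":8},{"tx":-9,"ty":40,"tz":0,"roll":0,"hand":8},{"tx":-9,"ty":40,"tz":0,"roll":0,"hand":8},{"tx":-9,"ty":36,"tz":10,"roll":0,"hand":8},{"tx":-8,"ty":20,"tz":10,"roll":0,"hand":8},{"tx":-6,"ty":0,"tz":4,"roll":0,"hand":8},{"tx":0,"ty":0,"tz":0,"roll":0,"hand":8}]'
python3 - <<'E'
from h import *
np.set_printoptions(precision=4,suppress=True)
f=grab("wrist"); s=r.get_state(); T=R.from_rotvec(s["eef_rot"]).as_matrix(); print(s["ee_pos"],np.degrees(np.arctan2(T[1,0],T[0,0])),s["ft_force"])
tl=lambda X:T.T@(np.asarray(X)-s["ee_pos"])*1000
zt=s["ee_pos"][2]+.0035
c,p=big(mask(f,[105,120,40],[130,255,255])); c=c[:,0]
yb=c[:,1].max(); q=np.array([c[c[:,1]==yb][:,0].mean(),yb+.5]); print("far end",q,tl(onplane(f,q,zt)))
for y in (230,270,300):
    x=c[c[:,1]==y][:,0]; print(y,x.min(),x.max(),tl(onplane(f,[(x.min()+x.max())/2,y],zt)))
mr=mask(f,[0,120,50],[8,255,255])|mask(f,[170,120,50],[180,255,255])
n,_,st,ce=cv2.connectedComponentsWithStats(mr); D=[]
for i in range(1,n): D.append(onplane(f,ce[i],.066)); print("red",st[i],ce[i],D[-1])
t=grab("top"); sc=grab("scene")
cv2.imwrite("pics/w5.png",f["image"][:,:,::-1])
E
```

```text
time: 6.15
ee_pos: [0.5818, -0.0657, 0.1841]
eef_rot: [-0.38, -3.115, 0.001]
ft_force: [-0.3, -0.6, -1.7]
opening: 0.175
finger_force: 45.0
[ 0.5816 -0.0665  0.1847] 165.98538223707178 [-0.3196 -0.0849 -1.2093]
far end [317.5 309.5] [-6.3204  0.6942 -3.5182]
230 301 334 [28.4805  0.6159 -3.4227]
270 300 334 [11.6474  0.4583 -3.4687]
300 302 332 [-1.8686  0.4828 -3.5058]
red [316 104   3   4   8] [316.75 105.75] [ 0.5131 -0.0494  0.066 ]
red [322 166   2   3   6] [322.5 167. ] [ 0.5558 -0.0557  0.066 ]
```

View pics/w5.png

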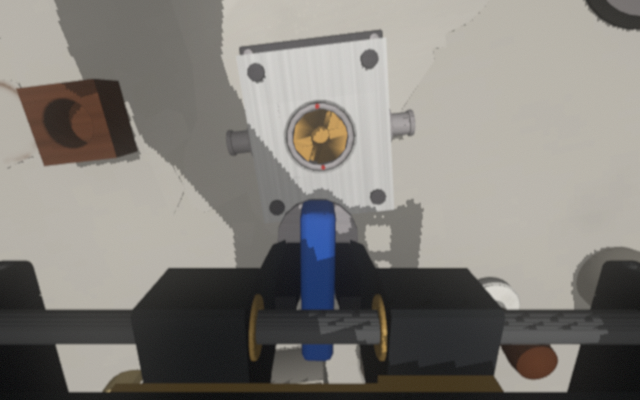

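The plug shows at (320,136) with dots at (317,106) and (322,167); the bar is at column 317 and slots are faintly visible. I enlarge the plug to read the slot direction.

```bash
python3 - <<'E'
from h import *
np.set_printoptions(precision=4,suppress=True)
f=grab("wrist"); s=r.get_state(); T=R.from_rotvec(s["eef_rot"]).as_matrix()
tl=lambda X:T.T@(np.asarray(X)-s["ee_pos"])*1000
m=mask(f,[105,120,40],[130,255,255])
rows=np.where(m[:,310:325].sum(1)>0)[0]; print(rows.min(),rows.max()); 
zt=s["ee_pos"][2]+.0035
print("far",tl(onplane(f,[317.5,rows.max()+1],zt)),"near low",tl(onplane(f,[317.5,rows.min()],zt-.02)))
# rectified view of the plug plane: world x up->right, 60mm square, 10 px/mm
G=np.array([[ [.53445+(i-300)*1e-4, -.05255+(j-300)*1e-4,.066] for i in (0,600)] for j in (0,600)]).reshape(-1,3)
H=cv2.getPerspectiveTransform(np.float32([proj(f,g) for g in G]),np.float32([[0,600],[600,600],[0,0],[600,0]])) # y up
cv2.imwrite("pics/w6.png",cv2.resize(cv2.warpPerspective(f["image"],H,(600,600),flags=cv2.INTER_CUBIC)[:,:,::-1],(500,500)))
E
```

```text
202 359
far [-31.79    -0.3171  -3.5147] near low [33.1584 -0.3477 16.516 ]
```

View pics/w6.png

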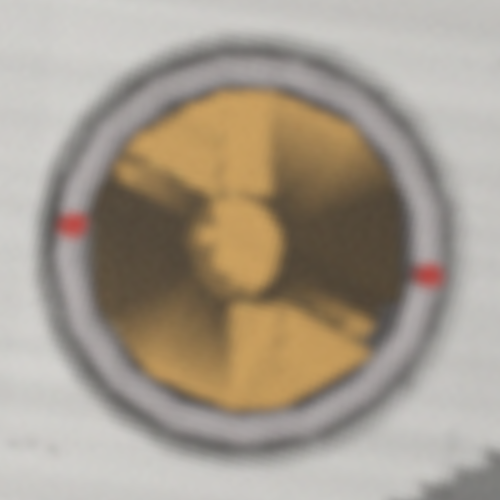

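Rectified (x right, y up): the plug is centred at (249,248), and its dots give a yaw of about -8.4°. The sharp roof edges from (115,150) to (200,200), and opposite, suggest slots along about -25° world. I hover over the port next.

```bash
python3 -m inch '[{"tx":16,"ty":0.5,"tz":0,"roll":-3,"hand":8},{"tx":16,"ty":2,"tz":0,"roll":-3,"hand":8},{"tx":16,"ty":4,"tz":5,"roll":0,"hand":8},{"tx":0,"ty":0,"tz":14,"roll":0,"hand":8},{"tx":0,"ty":0,"tz":9,"roll":0,"hand":8},{"tx":0,"ty":0,"tz":0,"roll":0,"hand":8},{"tx":0,"ty":0,"tz":0,"roll":0,"hand":8}]'
python3 - <<'E'
from h import *
np.set_printoptions(precision=4,suppress=True)
s=r.get_state(); T=R.from_rotvec(s["eef_rot"]).as_matrix(); print(s["ee_pos"],np.degrees(np.arctan2(T[1,0],T[0,0])),s["ft_force"],s["qpos"])
d=np.array([.5351,-.0531,s["ee_pos"][2]])-s["ee_pos"]; print("to go tool mm",T.T@d*1000)
sc=grab("scene"); cv2.imwrite("pics/s2.png",cv2.resize(sc["image"][120:260,300:450,::-1],None,fx=4,fy=4,interpolation=cv2.INTER_CUBIC))
print("plug px",proj(sc,[.53445,-.05255,.066]),"nose px",proj(sc,s["ee_pos"]-[0,0,.0815]))
E
```

```text
time: 7.05
ee_pos: [0.537, -0.05, 0.158]
eef_rot: [-0.219, -3.134, -0.0]
ft_force: [0.2, -0.1, -2.1]
opening: 0.176
finger_force: 45.0
[ 0.537 -0.05   0.158] 172.01271694333994 [ 0.1947 -0.1137 -2.0561] [ 0.5167  0.5893 -0.6666  1.8848  0.4823  0.8337  1.0305]
to go tool mm [ 1.4545 -3.3654 -0.0003]
plug px [372.1184 205.2572] nose px [370.9026 201.581 ]
```

View pics/s2.png

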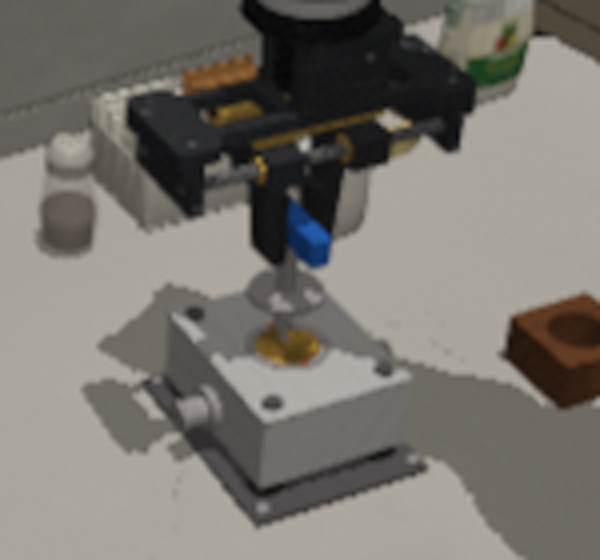

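The puller hangs upright, its nose just over the brass hole near (283,330) in the crop. I correct sideways and lower it in small steps while reading the force.

```bash
python3 -m inch '[{"tx":1.5,"ty":-3.4,"tz":0,"roll":0,"hand":8},{"tx":0,"ty":0,"tz":4,"roll":0,"hand":8},{"tx":0,"ty":0,"tz":4,"roll":0,"hand":8},{"tx":0,"ty":0,"tz":0,"roll":0,"hand":8}]'; python3 -m inch '[{"tx":0,"ty":0,"tz":2,"roll":0,"hand":8},{"tx":0,"ty":0,"tz":1,"roll":0,"hand":8},{"tx":0,"ty":0,"tz":0,"roll":0,"hand":8}]'; python3 -m inch '[{"tx":0,"ty":0,"tz":2,"roll":0,"hand":8},{"tx":0,"ty":0,"tz":1,"roll":0,"hand":8},{"tx":0,"ty":0,"tz":0,"roll":0,"hand":8}]'
```

```text
time: 7.5
ee_pos: [0.5342, -0.0528, 0.1496]
eef_rot: [-0.218, -3.133, -0.0]
ft_force: [0.4, -0.1, -1.7]
opening: 0.179
finger_force: 45.0
time: 7.8
ee_pos: [0.5345, -0.0527, 0.1471]
eef_rot: [-0.218, -3.134, -0.0]
ft_force: [-0.3, -0.5, -1.4]
opening: 0.173
finger_force: 45.0
time: 8.1
ee_pos: [0.5344, -0.0528, 0.144]
eef_rot: [-0.218, -3.134, 0.0]
ft_force: [-0.0, 0.1, -1.7]
opening: 0.175
finger_force: 45.0
```

```bash
for i in 1; do python3 -m inch '[{"tx":0,"ty":0,"tz":2,"roll":0,"hand":8},{"tx":0,"ty":0,"tz":0,"roll":0,"hand":8}]'; python3 -m inch '[{"tx":0,"ty":0,"tz":1.5,"roll":0,"hand":8},{"tx":0,"ty":0,"tz":0,"roll":0,"hand":8}]'; python3 -m inch '[{"tx":0,"ty":0,"tz":1,"roll":0,"hand":8},{"tx":0,"ty":0,"tz":0,"roll":0,"hand":8}]';python3 -m inch '[{"tx":0,"ty":0,"tz":0.7,"roll":0,"hand":8},{"tx":0,"ty":0,"tz":0,"roll":0,"hand":8}]'; done | grep -E "pos|ft_"
```

```text
ee_pos: [0.5344, -0.0528, 0.142]
ft_force: [0.5, -0.7, -3.1]
ee_pos: [0.5345, -0.0528, 0.1405]
ft_force: [-0.1, 0.2, -2.1]
ee_pos: [0.5345, -0.0528, 0.1396]
ft_force: [-0.4, 0.2, -0.8]
ee_pos: [0.5345, -0.0528, 0.1389]
ft_force: [0.8, -0.3, -1.3]
```

```bash
for i in 1; do python3 -m inch '[{"tx":0,"ty":0,"tz":0.7,"roll":0,"hand":8},{"tx":0,"ty":0,"tz":0,"roll":0,"hand":8}]'; python3 -m inch '[{"tx":0,"ty":0,"tz":0.7,"roll":0,"hand":8},{"tx":0,"ty":0,"tz":0,"roll":0,"hand":8}]'; python3 -m inch '[{"tx":0,"ty":0,"tz":0.7,"roll":0,"hand":8},{"tx":0,"ty":0,"tz":0,"roll":0,"hand":8}]';done | grep -E "pos|ft_"; python3 -c "
from h import *
s=r.get_state();print(s['torque'],s['ft_force'])"
```

```text
ee_pos: [0.5347, -0.0527, 0.1383]
ft_force: [1.8, -0.8, -0.6]
ee_pos: [0.5349, -0.0528, 0.1379]
ft_force: [-0.5, 0.5, 2.6]
ee_pos: [0.5349, -0.0528, 0.1372]
ft_force: [-0.6, -0.6, 3.7]
[-0.09843427 -0.09527121  0.009774  ] [-0.55906442 -0.59765663  3.73273535]
```

```bash
for i in 1; do
python3 -m inch '[{"tx":0,"ty":0,"tz":0,"roll":1.5,"hand":8},{"tx":0,"ty":0,"tz":0,"roll":1,"hand":8}]'
python3 -m inch '[{"tx":0,"ty":0,"tz":0,"roll":1.5,"hand":8},{"tx":0,"ty":0,"tz":0,"roll":1,"hand":8}]'
python3 -m inch '[{"tx":0,"ty":0,"tz":0,"roll":1.5,"hand":8},{"tx":0,"ty":0,"tz":0,"roll":1,"hand":8}]'
python3 -m inch '[{"tx":0,"ty":0,"tz":0,"roll":1.5,"hand":8},{"tx":0,"ty":0,"tz":0,"roll":1,"hand":8}]'
done | grep -E "pos|ft_"; python3 -c "
from h import *
s=r.get_state();print(s['torque'],s['ft_force'])"
```

```text
ee_pos: [0.5349, -0.0525, 0.1371]
ft_force: [-0.5, 0.8, 3.6]
ee_pos: [0.5348, -0.0527, 0.137]
ft_force: [0.1, 0.2, 4.4]
ee_pos: [0.5347, -0.053, 0.137]
ft_force: [1.3, -0.0, 4.3]
ee_pos: [0.5347, -0.053, 0.1369]
ft_force: [1.1, -0.9, 3.6]
[-0.20922869 -0.25824744  0.0879865 ] [ 1.08558628 -0.90061753  3.57686423]
```

Yaw is now about 162°, still riding on the flat. I go on.

```bash
for i in 1; do
python3 -m inch '[{"tx":0,"ty":0,"tz":0,"roll":1,"hand":8},{"tx":0,"ty":0,"tz":0,"roll":1,"hand":8}]'
python3 -m inch '[{"tx":0,"ty":0,"tz":0,"roll":1,"hand":8},{"tx":0,"ty":0,"tz":0,"roll":1,"hand":8}]'
python3 -m inch '[{"tx":0,"ty":0,"tz":0,"roll":1,"hand":8},{"tx":0,"ty":0,"tz":0,"roll":1,"hand":8}]'
done | grep -E "pos|ft_"; python3 -c "
from h import *
s=r.get_state();print(s['torque'],s['ft_force'],R.from_rotvec(s['eef_rot']).as_matrix()[:2,0])"
```

```text
ee_pos: [0.5346, -0.0529, 0.1369]
ft_force: [0.5, -0.5, 3.5]
ee_pos: [0.5345, -0.0526, 0.1368]
ft_force: [0.6, 0.1, 2.9]
ee_pos: [0.5342, -0.0525, 0.1366]
ft_force: [0.4, 0.7, 0.3]
[ 0.2021965  -0.31694161 -0.01671764] [0.42551479 0.66836521 0.25266411] [-0.91337948  0.40710825]
```

The force fell to 0.3 N at yaw 156°, so I try 1° more and a small push.

```bash
for i in 1; do
python3 -m inch '[{"tx":0,"ty":0,"tz":0,"roll":1,"hand":8},{"tx":0,"ty":0,"tz":0,"roll":0,"hand":8}]'
python3 -m inch '[{"tx":0,"ty":0,"tz":0.7,"roll":0,"hand":8},{"tx":0,"ty":0,"tz":0,"roll":0,"hand":8}]'
python3 -m inch '[{"tx":0,"ty":0,"tz":0.7,"roll":0,"hand":8},{"tx":0,"ty":0,"tz":0,"roll":0,"hand":8}]'
done | grep -E "pos|ft_"; python3 -c "
from h import *
s=r.get_state();print(s['torque'],s['ft_force'],R.from_rotvec(s['eef_rot']).as_matrix()[:2,0])"
```

```text
ee_pos: [0.5342, -0.0526, 0.1366]
ft_force: [1.1, 0.6, -0.8]
ee_pos: [0.5344, -0.0526, 0.136]
ft_force: [1.9, 0.7, -1.6]
ee_pos: [0.5345, -0.0527, 0.1354]
ft_force: [-0.6, 1.7, -1.3]
[ 0.34047181 -0.24538717  0.01164281] [-0.58017625  1.73330048 -1.26786904] [-0.90670638  0.42176229]
```

It is dropping in. I lower it to the slot bottom, expected near TCP z = 0.1275.

```bash
for i in 1; do
python3 -m inch '[{"tx":0,"ty":0,"tz":1,"roll":0,"hand":8},{"tx":0,"ty":0,"tz":1,"roll":0,"hand":8}]'
python3 -m inch '[{"tx":0,"ty":0,"tz":1,"roll":0,"hand":8},{"tx":0,"ty":0,"tz":1,"roll":0,"hand":8}]'
python3 -m inch '[{"tx":0,"ty":0,"tz":1,"roll":0,"hand":8},{"tx":0,"ty":0,"tz":0.5,"roll":0,"hand":8}]'
python3 -m inch '[{"tx":0,"ty":0,"tz":0.7,"roll":0,"hand":8},{"tx":0,"ty":0,"tz":0,"roll":0,"hand":8}]'
python3 -m inch '[{"tx":0,"ty":0,"tz":0.7,"roll":0,"hand":8},{"tx":0,"ty":0,"tz":0,"roll":0,"hand":8}]'
done | grep -E "pos|ft_"; python3 -c "
from h import *
s=r.get_state();print(s['torque'],s['ft_force'],R.from_rotvec(s['eef_rot']).as_matrix()[:2,0])"
```

```text
ee_pos: [0.5346, -0.0527, 0.1335]
ft_force: [0.9, 1.0, -0.8]
ee_pos: [0.5346, -0.0527, 0.1314]
ft_force: [1.1, 1.6, -1.3]
ee_pos: [0.5345, -0.0527, 0.1299]
ft_force: [0.8, 2.0, -0.8]
ee_pos: [0.5345, -0.0527, 0.1292]
ft_force: [1.3, 1.7, -0.9]
ee_pos: [0.5345, -0.0528, 0.1285]
ft_force: [1.0, 1.4, -1.0]
[ 0.33413631 -0.31083606 -0.02326919] [ 0.97357442  1.38558527 -0.98538009] [-0.90667867  0.42182195]
```

```bash
for i in 1; do
python3 -m inch '[{"tx":0,"ty":0,"tz":0.6,"roll":0,"hand":8},{"tx":0,"ty":0,"tz":0,"roll":0,"hand":8}]'
python3 -m inch '[{"tx":0,"ty":0,"tz":0.6,"roll":0,"hand":8},{"tx":0,"ty":0,"tz":0,"roll":0,"hand":8}]'
python3 -m inch '[{"tx":0,"ty":0,"tz":0.5,"roll":0,"hand":8},{"tx":0,"ty":0,"tz":0,"roll":0,"hand":8}]'
done | grep -E "pos|ft_"; python3 -c "
from h import *
s=r.get_state();print(s['torque'],s['ft_force'],R.from_rotvec(s['eef_rot']).as_matrix()[:2,0])"
```

```text
ee_pos: [0.5346, -0.0527, 0.1279]
ft_force: [0.2, 1.0, -0.6]
ee_pos: [0.5345, -0.0528, 0.1274]
ft_force: [-0.2, 1.8, -1.0]
ee_pos: [0.5346, -0.0528, 0.1271]
ft_force: [0.7, 1.2, 2.4]
[ 0.28897071 -0.08854389 -0.07625194] [0.69609269 1.24253998 2.41247753] [-0.90669509  0.42178667]
```

The lugs are at the slot bottom, lightly seated. I wind clockwise, 0.05 mm down per degree.

```bash
t(){ python3 -c "
from h import *
s=r.get_state();X=R.from_rotvec(s['eef_rot']).as_matrix()[:2,0];print(s['torque'].round(2),s['ft_force'].round(1),s['ee_pos'].round(4),np.degrees(np.arctan2(X[1],X[0])).round(1))"; }
python3 -m inch '[{"tx":0,"ty":0,"tz":0.1,"roll":2,"hand":8},{"tx":0,"ty":0,"tz":0.1,"roll":2,"hand":8}]' >/dev/null; t
python3 -m inch '[{"tx":0,"ty":0,"tz":0.1,"roll":2,"hand":8},{"tx":0,"ty":0,"tz":0.1,"roll":2,"hand":8}]' >/dev/null; t
python3 -m inch '[{"tx":0,"ty":0,"tz":0.1,"roll":2,"hand":8},{"tx":0,"ty":0,"tz":0.1,"roll":2,"hand":8}]' >/dev/null; t
```

```text
[ 0.46 -0.17  0.  ] [0.5 1.4 3.2] [ 0.5348 -0.0526  0.1269] 150.9
[ 0.52 -0.24  0.04] [0.2 1.9 2. ] [ 0.5348 -0.0526  0.1267] 146.9
[ 0.26 -0.17  0.03] [0.6 1.3 2.8] [ 0.5347 -0.0529  0.1264] 142.9
```

Smooth, with almost no torque. I go on to about 107°, 48° in all.

```bash
t(){ python3 -c "
from h import *
s=r.get_state();X=R.from_rotvec(s['eef_rot']).as_matrix()[:2,0];print(s['torque'].round(2),s['ft_force'].round(1),s['ee_pos'].round(4),np.degrees(np.arctan2(X[1],X[0])).round(1))"; }
python3 -m inch '[{"tx":0,"ty":0,"tz":0.15,"roll":3,"hand":8},{"tx":0,"ty":0,"tz":0.15,"roll":3,"hand":8},{"tx":0,"ty":0,"tz":0.15,"roll":3,"hand":8},{"tx":0,"ty":0,"tz":0.15,"roll":3,"hand":8}]' >/dev/null; t
python3 -m inch '[{"tx":0,"ty":0,"tz":0.15,"roll":3,"hand":8},{"tx":0,"ty":0,"tz":0.15,"roll":3,"hand":8},{"tx":0,"ty":0,"tz":0.15,"roll":3,"hand":8},{"tx":0,"ty":0,"tz":0.15,"roll":3,"hand":8}]' >/dev/null; t
python3 -m inch '[{"tx":0,"ty":0,"tz":0.15,"roll":3,"hand":8},{"tx":0,"ty":0,"tz":0.15,"roll":3,"hand":8},{"tx":0,"ty":0,"tz":0.15,"roll":3,"hand":8},{"tx":0,"ty":0,"tz":0.15,"roll":3,"hand":8}]' >/dev/null; t
```

```text
[ 0.21 -0.32  0.01] [-0.3  1.6  3.5] [ 0.5348 -0.0532  0.1258] 130.8
[ 0.32 -0.37  0.02] [0.6 1.6 2.4] [ 0.535  -0.0529  0.1253] 118.8
[ 0.34 -0.46  0.  ] [1.1 2.1 3.3] [ 0.5351 -0.0529  0.1247] 106.8
```

```bash
t(){ python3 -c "
from h import *
s=r.get_state();X=R.from_rotvec(s['eef_rot']).as_matrix()[:2,0];print(s['torque'].round(2),s['ft_force'].round(1),s['ee_pos'].round(4),np.degrees(np.arctan2(X[1],X[0])).round(1))"; }
python3 -m inch '[{"tx":0,"ty":0,"tz":0.1,"roll":2,"hand":8},{"tx":0,"ty":0,"tz":0.1,"roll":2,"hand":8}]' >/dev/null; t
python3 -m inch '[{"tx":0,"ty":0,"tz":0.1,"roll":1,"hand":8},{"tx":0,"ty":0,"tz":0.1,"roll":1,"hand":8}]' >/dev/null; t
python3 -m inch '[{"tx":0,"ty":0,"tz":0.05,"roll":1,"hand":8},{"tx":0,"ty":0,"tz":0.05,"roll":1,"hand":8}]' >/dev/null; t
python3 -m inch '[{"tx":0,"ty":0,"tz":0.05,"roll":1,"hand":8},{"tx":0,"ty":0,"tz":0,"roll":0,"hand":8}]' >/dev/null; t
```

```text
[ 0.28 -0.57  0.07] [1.2 2.  3.5] [ 0.535  -0.0528  0.1245] 102.9
[ 0.26 -0.6   0.  ] [2.2 1.9 3. ] [ 0.5349 -0.0528  0.1242] 101.0
[ 0.23 -0.59  0.02] [1.2 0.9 3.7] [ 0.5348 -0.0528  0.1241] 99.0
[ 0.21 -0.61  0.02] [2.4 1.7 3.4] [ 0.5347 -0.0528  0.124 ] 98.0
```

```bash
t(){ python3 -c "
from h import *
s=r.get_state();X=R.from_rotvec(s['eef_rot']).as_matrix()[:2,0];print(s['torque'].round(2),s['ft_force'].round(1),s['ee_pos'].round(4),np.degrees(np.arctan2(X[1],X[0])).round(1))"; }
python3 -m inch '[{"tx":0,"ty":0,"tz":0.05,"roll":1,"hand":8},{"tx":0,"ty":0,"tz":0,"roll":0,"hand":8}]' >/dev/null; t
python3 -m inch '[{"tx":0,"ty":0,"tz":0.05,"roll":1,"hand":8},{"tx":0,"ty":0,"tz":0,"roll":0,"hand":8}]' >/dev/null; t
python3 -m inch '[{"tx":0,"ty":0,"tz":0.05,"roll":1,"hand":8},{"tx":0,"ty":0,"tz":0,"roll":0,"hand":8}]' >/dev/null; t
```

```text
[ 0.26 -0.56  0.03] [1.1 0.8 4.1] [ 0.5346 -0.0528  0.1239] 97.0
[ 0.24 -0.54  0.04] [1.8 0.7 3.4] [ 0.5345 -0.0528  0.1238] 96.0
[ 0.1  -0.51 -0.02] [2.1 0.9 3.7] [ 0.5344 -0.0528  0.1237] 95.0
```

```bash
t(){ python3 -c "
from h import *
s=r.get_state();X=R.from_rotvec(s['eef_rot']).as_matrix()[:2,0];print(s['torque'].round(2),s['ft_force'].round(1),s['ee_pos'].round(4),np.degrees(np.arctan2(X[1],X[0])).round(1))"; }
python3 -m inch '[{"tx":0,"ty":0,"tz":0,"roll":1,"hand":8},{"tx":0,"ty":0,"tz":0,"roll":0,"hand":8}]' >/dev/null; t
python3 -m inch '[{"tx":0,"ty":0,"tz":0,"roll":1,"hand":8},{"tx":0,"ty":0,"tz":0,"roll":0,"hand":8}]' >/dev/null; t
python3 -m inch '[{"tx":0,"ty":0,"tz":0,"roll":1,"hand":8},{"tx":0,"ty":0,"tz":0,"roll":0,"hand":8}]' >/dev/null; t
```

```text
[ 0.08 -0.35 -0.01] [0.6 0.9 3.4] [ 0.5343 -0.0529  0.1237] 94.0
[ 0.08 -0.35  0.01] [2.7 0.5 3.1] [ 0.5344 -0.0529  0.1237] 93.0
[ 0.06 -0.3   0.03] [1.  1.  3.3] [ 0.5345 -0.0528  0.1238] 92.0
```

```bash
t(){ python3 -c "
from h import *
s=r.get_state();X=R.from_rotvec(s['eef_rot']).as_matrix()[:2,0];print(s['torque'].round(2),s['ft_force'].round(1),s['ee_pos'].round(4),np.degrees(np.arctan2(X[1],X[0])).round(1))"; }
python3 -m inch '[{"tx":0,"ty":0,"tz":0,"roll":1,"hand":8},{"tx":0,"ty":0,"tz":0,"roll":0,"hand":8}]' >/dev/null; t
python3 -m inch '[{"tx":0,"ty":0,"tz":0,"roll":0.7,"hand":8},{"tx":0,"ty":0,"tz":0,"roll":0,"hand":8}]' >/dev/null; t
python3 -m inch '[{"tx":0,"ty":0,"tz":0,"roll":0.7,"hand":8},{"tx":0,"ty":0,"tz":0,"roll":0,"hand":8}]' >/dev/null; t
```

```text
[ 0.06 -0.33 -0.03] [0.5 0.4 3.4] [ 0.5345 -0.0528  0.1238] 91.0
[ 0.14 -0.35  0.  ] [0.7 1.  3.5] [ 0.5346 -0.0527  0.1238] 90.3
[ 0.11 -0.37  0.05] [1.1 0.3 3. ] [ 0.5347 -0.0527  0.1238] 89.6
```

```bash
t(){ python3 -c "
from h import *
s=r.get_state();X=R.from_rotvec(s['eef_rot']).as_matrix()[:2,0];print(s['torque'].round(2),s['ft_force'].round(1),s['ee_pos'].round(4),np.degrees(np.arctan2(X[1],X[0])).round(1))"; }
python3 -m inch '[{"tx":0,"ty":0,"tz":0,"roll":0.7,"hand":8},{"tx":0,"ty":0,"tz":0,"roll":0,"hand":8}]' >/dev/null; t
python3 -m inch '[{"tx":0,"ty":0,"tz":0,"roll":0.7,"hand":8},{"tx":0,"ty":0,"tz":0,"roll":0,"hand":8}]' >/dev/null; t
python3 -m inch '[{"tx":0,"ty":0,"tz":0,"roll":0.7,"hand":8},{"tx":0,"ty":0,"tz":0,"roll":0,"hand":8}]' >/dev/null; t
python3 -m inch '[{"tx":0,"ty":0,"tz":0,"roll":0.7,"hand":8},{"tx":0,"ty":0,"tz":0,"roll":0,"hand":8}]' >/dev/null; t
```

```text
[ 0.16 -0.48  0.1 ] [1.8 1.6 3.5] [ 0.5347 -0.0527  0.1238] 88.9
[ 0.12 -0.48  0.1 ] [1.2 0.6 3.6] [ 0.5347 -0.0527  0.1239] 88.2
[ 0.13 -0.5   0.11] [2.1 0.7 3.8] [ 0.5347 -0.0528  0.1238] 87.5
[ 0.08 -0.51  0.25] [2.  0.4 2.7] [ 0.5346 -0.0527  0.1238] 86.8
```

Torque about z rose to 0.25 N m at 86.8°: that is the stop. I ease back 0.7° and raise it slowly into the notches.

```bash
t(){ python3 -c "
from h import *
s=r.get_state();X=R.from_rotvec(s['eef_rot']).as_matrix()[:2,0];print(s['torque'].round(2),s['ft_force'].round(1),s['ee_pos'].round(4),np.degrees(np.arctan2(X[1],X[0])).round(1))"; }
python3 -m inch '[{"tx":0,"ty":0,"tz":-0.5,"roll":-0.7,"hand":8},{"tx":0,"ty":0,"tz":-0.5,"roll":0,"hand":8}]' 55 >/dev/null; t
python3 -m inch '[{"tx":0,"ty":0,"tz":-1,"roll":0,"hand":8},{"tx":0,"ty":0,"tz":-1,"roll":0,"hand":8}]' >/dev/null; t
python3 -m inch '[{"tx":0,"ty":0,"tz":-1,"roll":0,"hand":8},{"tx":0,"ty":0,"tz":-1,"roll":0,"hand":8}]' >/dev/null; t
python3 -m inch '[{"tx":0,"ty":0,"tz":-0.7,"roll":0,"hand":8},{"tx":0,"ty":0,"tz":-0.7,"roll":0,"hand":8}]' >/dev/null; t
```

```text
[ 0.11 -0.81  0.15] [ 3.2  0.1 -3.7] [ 0.5344 -0.0528  0.1245] 87.6
[-0.06 -0.85  0.12] [ 2.6 -0.3 -7.4] [ 0.5339 -0.0531  0.1261] 87.5
[ 0.   -0.68  0.06] [ 1.8 -0.5 -7.7] [ 0.5339 -0.0529  0.1284] 87.5
[ 0.05 -0.65  0.09] [ 1.4  0.4 -9.1] [ 0.534  -0.0528  0.1299] 87.5
```

```bash
python3 - <<'E'
from h import *
f=grab("wrist"); sc=grab("scene"); c,p=big(mask(f,[105,120,40],[130,255,255])); print(cv2.boundingRect(c))
a=cv2.resize(sc["image"][130:250,310:440],None,fx=4,fy=4,interpolation=cv2.INTER_CUBIC); b=cv2.resize(f["image"][100:400,180:460],(448,480))[:, :270]
cv2.imwrite("pics/v1.png",np.hstack([a,b])[:,:,::-1])
E
```

```text
(298, 209, 36, 101)
```

View pics/v1.png

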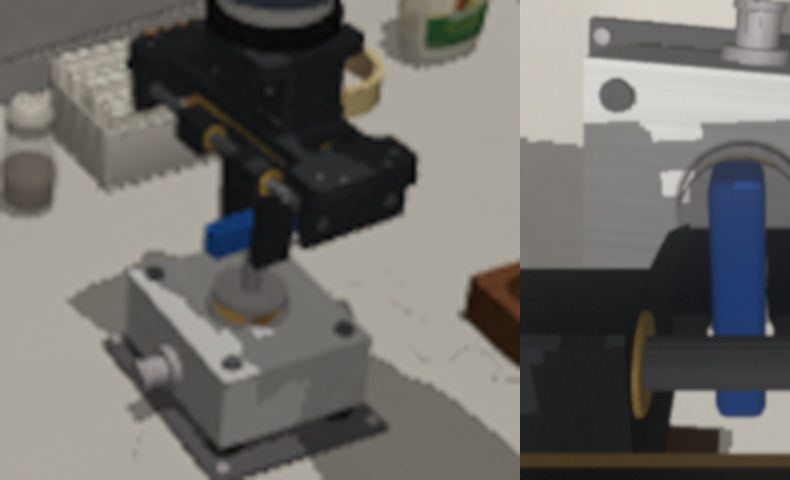

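The scene crop shows the puller upright in the plug, which is still flush, with a small gap under the collar. The bar has not slipped. I keep drawing up.

```bash
t(){ python3 -c "
from h import *
s=r.get_state();X=R.from_rotvec(s['eef_rot']).as_matrix()[:2,0];print(s['torque'].round(2),s['ft_force'].round(1),s['ee_pos'].round(4),np.degrees(np.arctan2(X[1],X[0])).round(1))"; }
python3 -m inch '[{"tx":0,"ty":0,"tz":-0.5,"roll":0,"hand":8},{"tx":0,"ty":0,"tz":-0.5,"roll":0,"hand":8}]' >/dev/null; t
python3 -m inch '[{"tx":0,"ty":0,"tz":-0.5,"roll":0,"hand":8},{"tx":0,"ty":0,"tz":-0.5,"roll":0,"hand":8}]' >/dev/null; t
python3 -m inch '[{"tx":0,"ty":0,"tz":-1,"roll":0,"hand":8},{"tx":0,"ty":0,"tz":-1,"roll":0,"hand":8}]' >/dev/null; t
python3 -m inch '[{"tx":0,"ty":0,"tz":-1,"roll":0,"hand":8},{"tx":0,"ty":0,"tz":-1,"roll":0,"hand":8}]' >/dev/null; t
```

```text
[ 0.08 -0.46  0.07] [ 1.5  0.5 -9.6] [ 0.5341 -0.0528  0.1308] 87.5
[ 0.06 -0.36  0.08] [ 1.1  0.1 -9.7] [ 0.5342 -0.0528  0.132 ] 87.5
[ 0.06 -0.31  0.1 ] [  1.5   0.8 -10.1] [ 0.5343 -0.0528  0.1342] 87.5
[ 0.01 -0.27  0.07] [ 0.4 -0.2 -9.8] [ 0.5344 -0.0528  0.1362] 87.6
```

A steady 8 N: the plug is coming. I go on straight up.

```bash
t(){ python3 -c "
from h import *
s=r.get_state();X=R.from_rotvec(s['eef_rot']).as_matrix()[:2,0];print(s['torque'].round(2),s['ft_force'].round(1),s['ee_pos'].round(4),np.degrees(np.arctan2(X[1],X[0])).round(1))"; }
python3 -m inch '[{"tx":0,"ty":0,"tz":-2,"roll":0,"hand":8},{"tx":0,"ty":0,"tz":-2,"roll":0,"hand":8},{"tx":0,"ty":0,"tz":-2,"roll":0,"hand":8},{"tx":0,"ty":0,"tz":-2,"roll":0,"hand":8}]' >/dev/null; t
python3 -m inch '[{"tx":0,"ty":0,"tz":-3,"roll":0,"hand":8},{"tx":0,"ty":0,"tz":-3,"roll":0,"hand":8},{"tx":0,"ty":0,"tz":-3,"roll":0,"hand":8},{"tx":0,"ty":0,"tz":-3,"roll":0,"hand":8}]' >/dev/null; t
python3 -m inch '[{"tx":0,"ty":0,"tz":-3,"roll":0,"hand":8},{"tx":0,"ty":0,"tz":-3,"roll":0,"hand":8},{"tx":0,"ty":0,"tz":-3,"roll":0,"hand":8},{"tx":0,"ty":0,"tz":-3,"roll":0,"hand":8}]' >/dev/null; t
python3 -m inch '[{"tx":0,"ty":0,"tz":-3,"roll":0,"hand":8},{"tx":0,"ty":0,"tz":-3,"roll":0,"hand":8},{"tx":0,"ty":0,"tz":-3,"roll":0,"hand":8},{"tx":0,"ty":0,"tz":-3,"roll":0,"hand":8},{"tx":0,"ty":0,"tz":0,"roll":0,"hand":8}]' >/dev/null; t
python3 - <<'E'
from h import *
f=grab("wrist"); sc=grab("scene")
a=cv2.resize(sc["image"][110:250,310:440],None,fx=4,fy=4,interpolation=cv2.INTER_CUBIC)
cv2.imwrite("pics/v2.png",a[:,:,::-1])
E
```

```text
[-0.05 -0.08 -0.02] [ 0.6 -0.2 -4.9] [ 0.5349 -0.0528  0.1448] 87.5
[ 0.01 -0.14 -0.01] [ 0.2  0.1 -5.8] [ 0.5347 -0.0528  0.1566] 87.5
[-0.06 -0.08  0.01] [-0.3 -0.4 -5.4] [ 0.5346 -0.0528  0.1684] 87.6
[-0.07 -0.09  0.07] [ 0.2 -0.2 -5.7] [ 0.5349 -0.0528  0.1807] 87.5
```

View pics/v2.png

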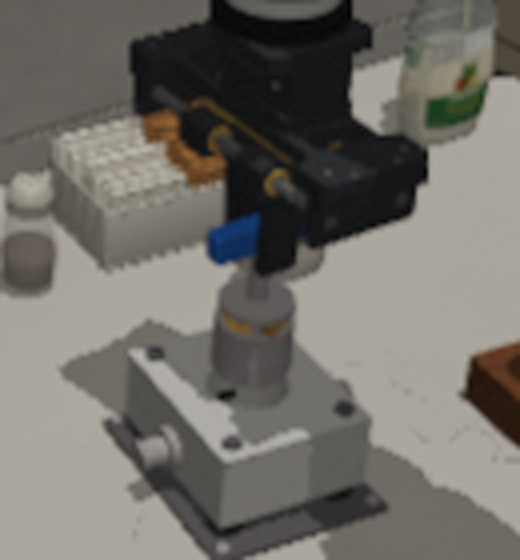

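The plug hangs clear and upright on the puller, about 0.4 kg. I raise it a little and carry it to the mat.

```bash
t(){ python3 -c "
from h import *
s=r.get_state();T=R.from_rotvec(s['eef_rot']).as_matrix();X=T[:2,0];print(s['torque'].round(2),s['ft_force'].round(1),s['ee_pos'].round(4),np.degrees(np.arctan2(X[1],X[0])).round(1),'to go',(T.T@(np.array([.460,.236,.104])-s['ee_pos'])*1000).round(1), T[2].round(3))"; }
python3 -m inch '[{"tx":0,"ty":0,"tz":-7,"roll":0,"hand":8},{"tx":0,"ty":0,"tz":-7,"roll":0,"hand":8},{"tx":8,"ty":-2.5,"tz":0,"roll":0,"hand":8},{"tx":16,"ty":-5,"tz":0,"roll":0,"hand":8},{"tx":22,"ty":-7,"tz":0,"roll":0,"hand":8},{"tx":24,"ty":-7.5,"tz":0,"roll":0,"hand":8},{"tx":24,"ty":-7.5,"tz":0,"roll":0,"hand":8},{"tx":24,"ty":-7.5,"tz":0,"roll":0,"hand":8}]' >/dev/null; t
python3 -m inch '[{"tx":24,"ty":-7.5,"tz":0,"roll":0,"hand":8},{"tx":24,"ty":-7.5,"tz":0,"roll":0,"hand":8},{"tx":24,"ty":-7.5,"tz":0,"roll":0,"hand":8},{"tx":24,"ty":-7.5,"tz":0,"roll":0,"hand":8},{"tx":24,"ty":-7.5,"tz":0,"roll":0,"hand":8},{"tx":20,"ty":-6,"tz":0,"roll":0,"hand":8},{"tx":10,"ty":-3,"tz":0,"roll":0,"hand":8},{"tx":0,"ty":0,"tz":0,"roll":0,"hand":8}]' >/dev/null; t
```

```text
[-0.05 -0.06  0.04] [ 0.6  0.4 -5.7] [0.5021 0.0683 0.1944] 87.6 to go [165.7 -49.2  90.4] [ 0.  0. -1.]
[-0.03 -0.08 -0.01] [-0.3  0.4 -5.4] [0.4619 0.2204 0.1944] 87.7 to go [15.4 -2.5 90.4] [ 0.001  0.    -1.   ]
```

```bash
t(){ python3 -c "
from h import *
s=r.get_state();T=R.from_rotvec(s['eef_rot']).as_matrix();X=T[:2,0];print(s['torque'].round(2),s['ft_force'].round(1),s['ee_pos'].round(4),'to go',(T.T@(np.array([.460,.236,.104])-s['ee_pos'])*1000).round(1))"; }
python3 -m inch '[{"tx":8,"ty":-1.5,"tz":10,"roll":0,"hand":8},{"tx":7.5,"ty":-1,"tz":15,"roll":0,"hand":8},{"tx":0,"ty":0,"tz":20,"roll":0,"hand":8},{"tx":0,"ty":0,"tz":20,"roll":0,"hand":8},{"tx":0,"ty":0,"tz":12,"roll":0,"hand":8},{"tx":0,"ty":0,"tz":6,"roll":0,"hand":8},{"tx":0,"ty":0,"tz":2,"roll":0,"hand":8},{"tx":0,"ty":0,"tz":0,"roll":0,"hand":8}]' >/dev/null; t
python3 -m inch '[{"tx":0,"ty":0,"tz":1,"roll":0,"hand":8},{"tx":0,"ty":0,"tz":1,"roll":0,"hand":8}]' >/dev/null; t
python3 -m inch '[{"tx":0,"ty":0,"tz":1,"roll":0,"hand":8},{"tx":0,"ty":0,"tz":1,"roll":0,"hand":8}]' >/dev/null; t
python3 -m inch '[{"tx":0,"ty":0,"tz":1,"roll":0,"hand":8},{"tx":0,"ty":0,"tz":1,"roll":0,"hand":8}]' >/dev/null; t
```

```text
[-0.03 -0.09 -0.04] [-0.4 -0.4 -4.3] [0.461  0.2342 0.1093] to go [ 1.7 -1.1  5.3]
[-0.05 -0.05 -0.01] [-0.2  0.1 -5.7] [0.4613 0.2344 0.1078] to go [ 1.6 -1.4  3.8]
[-0.02 -0.1   0.01] [-0.6 -0.3 -4.3] [0.4609 0.2342 0.1054] to go [ 1.8 -1.   1.4]
[-0.08  0.02  0.06] [-0.   0.4 -0.9] [0.461  0.2343 0.1034] to go [ 1.6 -1.1 -0.6]
```

Plug is down on the mat. I push the puller out of the notches, back down about 5 mm.

```bash
t(){ python3 -c "
from h import *
s=r.get_state();print(s['torque'].round(2),s['ft_force'].round(1),s['ee_pos'].round(4))"; }
python3 -m inch '[{"tx":0,"ty":0,"tz":0.5,"roll":0,"hand":8},{"tx":0,"ty":0,"tz":0.5,"roll":0,"hand":8}]' >/dev/null; t
python3 -m inch '[{"tx":0,"ty":0,"tz":0.5,"roll":0,"hand":8},{"tx":0,"ty":0,"tz":0.5,"roll":0,"hand":8}]' >/dev/null; t
python3 -m inch '[{"tx":0,"ty":0,"tz":0.5,"roll":0,"hand":8},{"tx":0,"ty":0,"tz":0.5,"roll":0,"hand":8}]' >/dev/null; t
python3 -m inch '[{"tx":0,"ty":0,"tz":0.5,"roll":0,"hand":8},{"tx":0,"ty":0,"tz":0,"roll":0,"hand":8}]' >/dev/null; t
```

```text
[-0.07 -0.05  0.03] [-0.9 -0.8 -1.4] [0.461  0.2344 0.1024]
[-0.03 -0.09 -0.01] [-0.5 -0.6 -0.9] [0.4609 0.2343 0.1013]
[-0.04 -0.16  0.05] [-0.6  0.1 -0.4] [0.4609 0.2342 0.1002]
[-0.08 -0.19  0.02] [ 0.5 -0.1 -2.2] [0.4609 0.2341 0.0997]
```

```bash
t(){ python3 -c "
from h import *
s=r.get_state();print(s['torque'].round(2),s['ft_force'].round(1),s['ee_pos'].round(4))"; }
python3 -m inch '[{"tx":0,"ty":0,"tz":0.4,"roll":0,"hand":8},{"tx":0,"ty":0,"tz":0,"roll":0,"hand":8}]' >/dev/null; t
python3 -m inch '[{"tx":0,"ty":0,"tz":0.3,"roll":0,"hand":8},{"tx":0,"ty":0,"tz":0,"roll":0,"hand":8}]' >/dev/null; t
python3 -m inch '[{"tx":0,"ty":0,"tz":0.3,"roll":0,"hand":8},{"tx":0,"ty":0,"tz":0,"roll":0,"hand":8}]' >/dev/null; t
```

```text
[-0.03 -0.25  0.03] [ 0.1  0.8 -0.4] [0.4609 0.2342 0.0993]
[-0.05 -0.21  0.01] [ 0.4 -0.6 -1.4] [0.4609 0.2341 0.099 ]
[-0.08 -0.15  0.01] [-0.   0.5  1. ] [0.4609 0.2342 0.0989]
```

Bottomed at 0.0989, the expected 5 mm. I release and go up.

```bash
python3 -m inch '[{"tx":0,"ty":0,"tz":0,"roll":0,"hand":18},{"tx":0,"ty":0,"tz":0,"roll":0,"hand":30},{"tx":0,"ty":0,"tz":0,"roll":0,"hand":50},{"tx":0,"ty":0,"tz":0,"roll":0,"hand":60},{"tx":0,"ty":0,"tz":-5,"roll":0,"hand":60},{"tx":0,"ty":0,"tz":-20,"roll":0,"hand":60},{"tx":0,"ty":0,"tz":-40,"roll":0,"hand":60},{"tx":0,"ty":0,"tz":-40,"roll":0,"hand":60}]' 20
python3 -m inch '[{"tx":-40,"ty":0,"tz":0,"roll":0,"hand":60},{"tx":-40,"ty":0,"tz":0,"roll":0,"hand":60},{"tx":-40,"ty":0,"tz":0,"roll":0,"hand":60},{"tx":0,"ty":0,"tz":0,"roll":0,"hand":60},{"tx":0,"ty":0,"tz":0,"roll":0,"hand":60}]' | head -2
python3 - <<'E'
from h import *
sc,t=grab("scene"),grab("top"); BL=([105,120,60],[130,255,255])
ps=big(mask(sc,*BL,(220,180,330,330)))[1]; pt=big(mask(t,*BL,(200,220,290,330)))[1]; print(tri((sc,ps),(t,pt)))
a=cv2.resize(sc["image"][200:330,220:350],None,fx=3.6,fy=3.6,interpolation=cv2.INTER_CUBIC); b=cv2.resize(t["image"][240:340,190:260],None,fx=4.68,fy=4.68)
cv2.imwrite("pics/v3.png",np.hstack([a,b])[:,:,::-1])
E
```

```text
time: 27.0
ee_pos: [0.4601, 0.2339, 0.2048]
eef_rot: [-2.268, -2.173, 0.002]
ft_force: [0.6, 0.7, 1.0]
opening: 0.677
finger_force: 0.0
time: 27.5
ee_pos: [0.4558, 0.1137, 0.2041]
(array([0.45779379, 0.24001861, 0.09902041]), [4.4, 4.4])
```

View pics/v3.png

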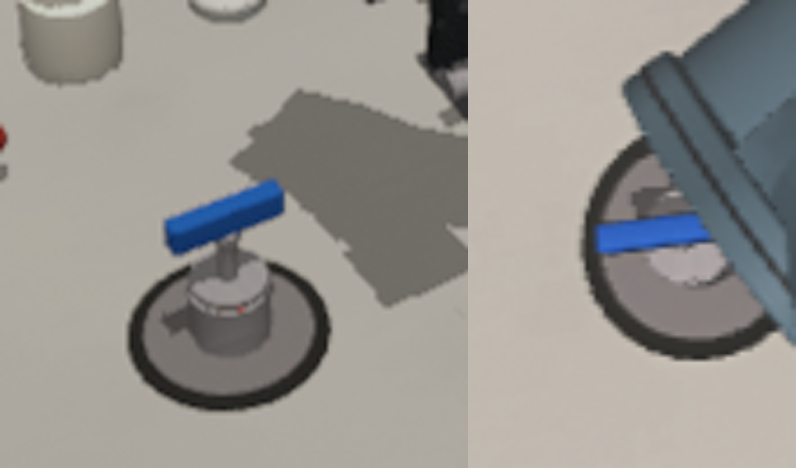

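The plug stands upright near the middle of the mat, the puller's collar is almost down on it, and the arm is clear. I hand in.

```bash
python3 -c "
from plant import r
print(r.hand_in())"
```

```text
the job is handed in; nothing more can be done
None
```

The plug is out of its port and stands upright near the middle of the rubber mat, with the puller still screwed in; the arm has let go, the jug, tamper and cup were not approached, and the job is handed in at about 28 s (the hand-in call gave no verdict).

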